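# Put the lids back on the snack pots in the kitchen drawer

## Robot

A 7-joint arm with a two-finger parallel gripper is mounted at the origin on the work surface. World frame = base frame: x ahead of the robot, y to its left, z up, the work surface at z = 0. Lengths are in m, angles in degrees, forces in N, time in s.
With the tool pointing down it reaches from about 0.425 to 0.875 m from the base axis. Payload 4.7 kg.
Tool frame: the origin (TCP) lies on the front face of the gripper's body, between the roots of the fingers; the fingertips stand 70 mm ahead of it and the grasp point (between the pads) lies 51 mm ahead of it (tip_extent is the distance from the TCP to the fingertips, in m); z points along the fingers, y is the direction in which the jaws open and shut (so a half turn about z gives the same grasp; the last joint's range is limited). The gripper opens to 87 mm and grips with 3 to 60 N. Pads are 19 mm wide; open, the fingers measure 117 mm over their backs; the gripper's body (75 mm by 190 mm) begins 51 mm behind the grasp point.
Start: joints at [-71.156, 18.392, -4.016, 83.108, 1.295, 78.541, -3.26], TCP at [0.201, 0.618, 0.292] pointing down, gripper open.
Joint ranges: [-163.93, 163.93], [-17.29, 119.83], [-79.2, 71.16], [3.27, 140.29], [-89.18, 269.18], [5.43, 117.66], [-154.24, 154.24]. Speed limits (degrees/s): [147.25, 147.25, 180, 180, 180, 180, 180].

## Interface

Orientations are given as [roll, pitch, yaw] about the fixed x, y, z axes, in that order (R = Rz(yaw) Ry(pitch) Rx(roll)).
In Python, from cell import * gives the robot as it stands.
- The arm moves only by the tool carry_out, never from a script. Its argument "increments" is text: rows parted by semicolons, each of 7 numbers parted by spaces: the opening, from 0 (shut) to 1 (fully open), then the shift along the tool's x, y, z in m, then the turn, a rotation vector about the tool's x, y, z in degrees. A call has 1 to 20 rows; each row shifts and turns the pose as measured when the row begins, along the tool's axes as they then stand; what a row does not reach is not made up. A row lasts 1/8 s, in which the tool goes at most 62.5 mm and 10.7 degrees, less where a joint would pass 70% of its speed; a pose out of reach is approached as far as the arm can. A call is refused whole if a number of a shift passes 0.0625 or a number of a turn 10.7, either way. A call with a gripper value outside its range is refused whole. The fingers move at their own pace and stop on an object; "force" is the grip in N (left out, the last holds). Time passes only in rows, so rows that do not move let the fingers close. It gives the time, the measured TCP pose, the force and the opening at its end, in the units of the state.
- get_obs(): the state, without advancing time (a new reading comes with each control period).
- read_camera(name): name is "side" or "top" or "wrist"; returns a dict with "img" (400x640x3 uint8, blue, green, red), "fx", "fy", "cx", "cy" (pixels), "world_from_camera" (4x4, takes a point from camera to world coordinates). Camera axes: x right, y down, z forward; pixel columns grow to the right and rows downward; lengths in m; the calibration is good to about 2 mm. A picture is of the moment at which its call begins. There is no depth.
- sign_off(): hands the job in, once; it reports no verdict.
Trained networks look in a picture, given as the dict that the camera call returned (one of the last four; its "shot" number tells which), for a name from the list of things; names that differ only in an ending like _2 or _b are one class to them, and where a whole thing is asked for, a point or a joint stands for the part that bears it (a point fixed in the world has none). Each returns a list of dicts, best first, with "confidence" (0 to 1); they miss things now and then, are a little off and sometimes report something else, mostly with a low value. They report only what shows in the picture. A call takes as long as a camera call. They do not tell look-alikes from the thing itself.
- masks_of(target, picture): "pixels" (400x640 bool, what is visible of it) and "bbox" ([left, top, right, bottom] in pixels, round what is visible of it).
The state is a dict: "time_s": time; "qpos": joint angles; "joint_velocities": joint speeds; "effort": joint torques, N m; "tool_pos": TCP position; "tool_rot": TCP orientation; "force": force on the tool from outside, world axes, zero at the start; "wrist_torque": the same for the moment, N m; "grip_width": finger opening in m.
Only numpy, scipy, OpenCV 4.12 (cv2) and the standard library are available. Lean on these libraries where they do the work, as an engineer would, in place of code of your own. Each camera call takes 0.05 s, during which the arm holds its last target.

## Task

Put each mustard or purple lid on its own pot - same colour, same size - so that all four pots stand closed, with every lid lying flat on the rim. Leave the pots standing where they are, and leave the odd ivory lid and the glass bowl alone.

Things in the scene. Friction and masses are not known exactly. Their poses are not given: they have to be found in the camera images.
- lid_mustard_large_mid (a point): Large mustard lid lying knob-up on the drawer floor: a mustard disc 92 mm across and 5 mm thick; on it, at the centre, an upright round pale-wood knob 22 mm in diameter and 26 mm tall to hold it by; under the disc a tapered wooden plug 66 mm across and 8 mm deep that drops into the pot's mouth. 39 mm tall overall; this point is on its axis half-way up (19.5 mm above the plug's underside; the disc's top is 6.5 mm below it, the knob's top 19.5 mm above it), z up along the knob.
- lid_mustard_small_mid (a point): Small mustard lid lying knob-up on the drawer floor: a mustard disc 68 mm across and 5 mm thick; on it, at the centre, an upright round pale-wood knob 22 mm in diameter and 26 mm tall to hold it by; under the disc a tapered wooden plug 42 mm across and 8 mm deep that drops into the pot's mouth. 39 mm tall overall; this point is on its axis half-way up (19.5 mm above the plug's underside; the disc's top is 6.5 mm below it, the knob's top 19.5 mm above it), z up along the knob.
- lid_purple_large_mid (a point): Large purple lid lying knob-up on the drawer floor: a purple disc 92 mm across and 5 mm thick; on it, at the centre, an upright round pale-wood knob 22 mm in diameter and 26 mm tall to hold it by; under the disc a tapered wooden plug 66 mm across and 8 mm deep that drops into the pot's mouth. 39 mm tall overall; this point is on its axis half-way up (19.5 mm above the plug's underside; the disc's top is 6.5 mm below it, the knob's top 19.5 mm above it), z up along the knob.
- lid_purple_small_mid (a point): Small purple lid lying knob-up on the drawer floor: a purple disc 68 mm across and 5 mm thick; on it, at the centre, an upright round pale-wood knob 22 mm in diameter and 26 mm tall to hold it by; under the disc a tapered wooden plug 42 mm across and 8 mm deep that drops into the pot's mouth. 39 mm tall overall; this point is on its axis half-way up (19.5 mm above the plug's underside; the disc's top is 6.5 mm below it, the knob's top 19.5 mm above it), z up along the knob.
- pot_mustard_large_mouth (a point): Large round open mustard stoneware pot, loose, 88 mm across and 48 mm tall with a 78 mm wide mouth (5 mm wall). This point is the centre of the mouth, level with the rim, z up. With its lid home, the disc rests flat on the rim and the lid's own point is 11.5 mm above this one.
- pot_mustard_small_mouth (a point): Small round open mustard stoneware pot, loose, 64 mm across and 48 mm tall with a 54 mm wide mouth (5 mm wall). This point is the centre of the mouth, level with the rim, z up. With its lid home, the disc rests flat on the rim and the lid's own point is 11.5 mm above this one.
- pot_purple_large_mouth (a point): Large round open purple stoneware pot, loose, 88 mm across and 48 mm tall with a 78 mm wide mouth (5 mm wall). This point is the centre of the mouth, level with the rim, z up. With its lid home, the disc rests flat on the rim and the lid's own point is 11.5 mm above this one.
- pot_purple_small_mouth (a point): Small round open purple stoneware pot, loose, 64 mm across and 48 mm tall with a 54 mm wide mouth (5 mm wall). This point is the centre of the mouth, level with the rim, z up. With its lid home, the disc rests flat on the rim and the lid's own point is 11.5 mm above this one.
- lid_ivory_mid (a point): Odd ivory-white lid, disc 80 mm across, made like the others; its pot is not here, so it stays where it lies. Point on its axis half-way up (19.5 mm above its underside).
- glass_bowl_mid (a point): Small clear glass bowl, empty, loose, 94 mm across the rim and 42 mm tall; it stays where it is. Point on its axis half-way up.
Mind the look-alikes: they are no part of the job. Leave any red look-alike of the part that bears pot_mustard_small_mouth alone.

How it is judged (in metres and radians):
At the end, for the whole second after the job is handed in: Each of the four lids lies flat on the pot of its colour and size (within 10 mm of the pot's axis, about 3 mm in height, 4 degrees), released, at rest; pots upright; pots, ivory lid and glass bowl within 30 mm of where they began (horizontal distance between lid_mustard_large_mid and pot_mustard_large_mouth below 0.01 m and z of lid_mustard_large_mid in the frame of pot_mustard_large_mouth between 0.009 and 0.0145 m and angle between each of lid_mustard_large_mid, pot_mustard_large_mouth, lid_mustard_small_mid, pot_mustard_small_mouth, lid_purple_large_mid, pot_purple_large_mouth, lid_purple_small_mid, pot_purple_small_mouth's own z axis and vertical below 0.07 rad and distance of each of pot_mustard_large_mouth, pot_mustard_small_mouth, pot_purple_large_mouth, pot_purple_small_mouth, lid_ivory_mid, glass_bowl_mid from where it was at the start of the episode below 0.03 m and linear speed of each of lid_mustard_large, lid_mustard_small, lid_purple_large, lid_purple_small below 0.02 m/s and horizontal distance between lid_mustard_small_mid and pot_mustard_small_mouth below 0.01 m and z of lid_mustard_small_mid in the frame of pot_mustard_small_mouth between 0.009 and 0.0145 m and horizontal distance between lid_purple_large_mid and pot_purple_large_mouth below 0.01 m and z of lid_purple_large_mid in the frame of pot_purple_large_mouth between 0.009 and 0.0145 m and horizontal distance between lid_purple_small_mid and pot_purple_small_mouth below 0.01 m and z of lid_purple_small_mid in the frame of pot_purple_small_mouth between 0.009 and 0.0145 m); the robot touches nothing.
It fails at once if the ivory lid is moved (more than 30 mm) (not (distance of lid_ivory_mid from where it was at the start of the episode below 0.03 m)).
It fails at once if the glass bowl is moved (more than 30 mm) (not (distance of glass_bowl_mid from where it was at the start of the episode below 0.03 m)).
It fails at once if a pot is pushed away (more than 30 mm) (distance of any of pot_mustard_large_mouth, pot_mustard_small_mouth, pot_purple_large_mouth, pot_purple_small_mouth from where it was at the start of the episode above 0.03 m).
It also fails if it takes over 102 s, if anything falls off the work surface, if the arm or the gripper's body presses on something with over 40 N, if the wrist force passes 120 N, or if a joint passes its speed limit or range.

## Working session

There is one attempt and no reset: what is moved stays moved. The work goes in short steps, Python scripts to look and compute and a tool call to move; the robot and the scene stay as the last step left them, time stands still between calls to the robot, and variables do not carry over. Pictures are saved under pics/ and viewed, and the job is handed in when it is done.

Besides the shell and the picture viewer there is one more tool, called after "Request:" as name(argument=value, ...), one argument or row to a line, values as JSON. carry_out: Moves the arm, as the interface text tells. Its arguments: {"type":"object","properties":{"increments":{"type":"string"},"force":{"type":"number"}},"required":["increments"]}

```bash
mkdir -p pics; ls; python3 - <<'E'
from cell import *
import cv2
o=get_obs();print(o)
for n in("top","side","wrist"):
    p=read_camera(n);cv2.imwrite(f"pics/{n}0.png",p["img"]);print(n,p["fx"],p["cx"],p["cy"],p["world_from_camera"].round(3).tolist() if hasattr(p["world_from_camera"],'round') else p["world_from_camera"])
E
```

```text
pics
{'time_s': 0.0, 'qpos': array([-71.15672169,  18.43745898,  -4.01763761,  83.17669946,
         1.29495071,  78.54175908,  -3.26113303]), 'joint_velocities': array([-0.01133342, -0.03323354, -0.02321744, -0.05206073, -0.00827202,
       -0.05934643,  0.00448617]), 'effort': array([-4.90107723e-04, -4.91303194e+01, -4.04242957e-01, -3.12530065e+01,
       -6.38939836e-02,  4.38399380e-02,  1.76873218e-04]), 'tool_pos': array([0.20112777, 0.61763646, 0.29116408]), 'tool_rot': array([-1.79889337e+02,  5.22317803e-03,  1.61967372e+02]), 'force': array([-0.79602208, -0.23821289, -0.02048826]), 'wrist_torque': array([0.01103722, 0.0139018 , 0.01482125]), 'grip_width': 0.08671795744248806}
top 480.8473910768545 321.14099317563625 210.5826963882793 [[-0.017, -0.996, 0.083, 0.365], [-1.0, 0.018, 0.01, 0.17], [-0.012, -0.083, -0.997, 1.512], [0.0, 0.0, 0.0, 1.0]]
side 453.65166521784823 314.14240084316003 196.81989217494586 [[-0.988, -0.099, 0.119, 0.302], [-0.154, 0.529, -0.834, 1.464], [0.02, -0.843, -0.538, 0.916], [0.0, 0.0, 0.0, 1.0]]
wrist 317.62750224640746 323.64086276707997 198.05654459627226 [[0.31, 0.915, 0.258, 0.13], [0.951, -0.297, -0.087, 0.641], [-0.003, 0.272, -0.962, 0.385], [0.0, 0.0, 0.0, 1.0]]
```

View pics/top0.png

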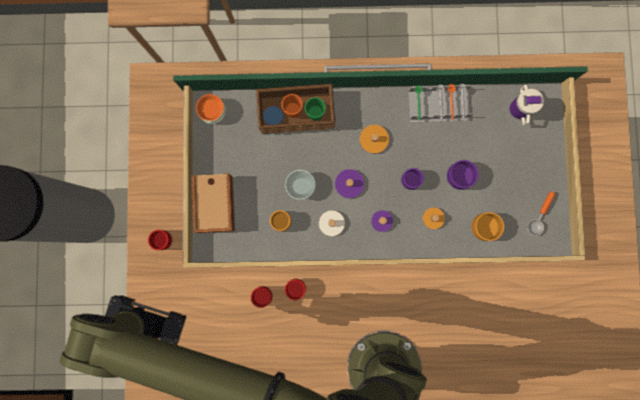

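View pics/side0.png

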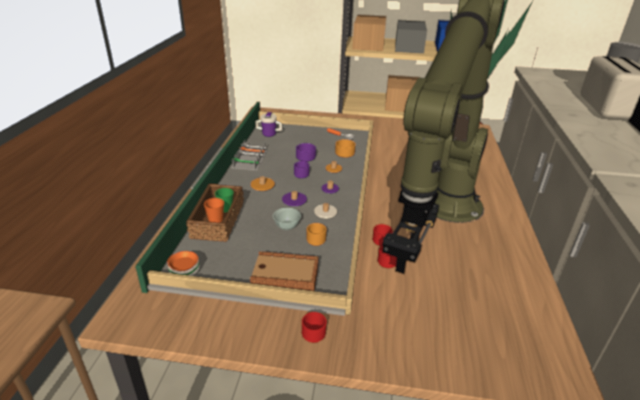

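View pics/wrist0.png

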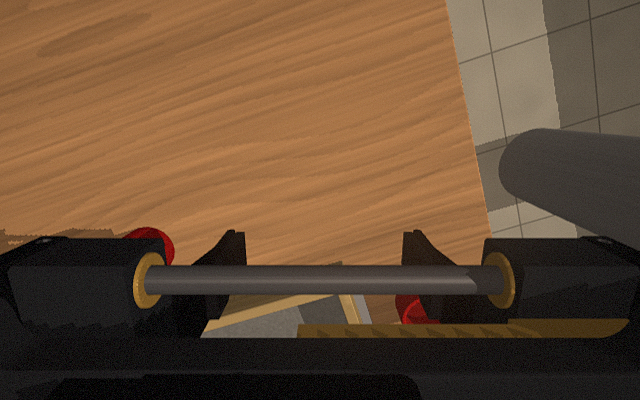

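```bash
cat > h.py <<'E'
from cell import *
import cv2,numpy as np
from scipy.optimize import least_squares
def proj(P,cam):
    T=np.linalg.inv(np.array(cam["world_from_camera"]));q=P@T[:3,:3].T+T[:3,3]
    return np.c_[cam["fx"]*q[:,0]/q[:,2]+cam["cx"],cam["fy"]*q[:,1]/q[:,2]+cam["cy"]]
a=np.linspace(0,2*np.pi,72,endpoint=False)
def frus(r0,z0,r1,z1):
    return np.r_[np.c_[r0*np.cos(a),r0*np.sin(a),0*a+z0],np.c_[r1*np.cos(a),r1*np.sin(a),0*a+z1]]
def lid(d):  # base z=0 at point mid
    return [frus(d/2,-.0115,d/2,-.0065),frus(.011,-.0065,.011,.0195),frus((d-.026)/2-.003,-.0195,(d-.026)/2,-.0115)]
def pot(d): return [frus(d/2,-.048,d/2,0)]
MODELS={"lid_mustard_large_mid":lid(.092),"lid_mustard_small_mid":lid(.068),"lid_purple_large_mid":lid(.092),"lid_purple_small_mid":lid(.068),"lid_ivory_mid":lid(.08),
"pot_mustard_large_mouth":pot(.088),"pot_mustard_small_mouth":pot(.064),"pot_purple_large_mouth":pot(.088),"pot_purple_small_mouth":pot(.064),"glass_bowl_mid":[frus(.03,-.021,.047,.021)]}
def cen(parts,p,cam):
    S=8;polys=[proj(x+p,cam) for x in parts];al=np.vstack(polys);o=al.min(0)-1;sz=np.ceil((al.max(0)-o+1)*S).astype(int)
    im=np.zeros((sz[1],sz[0]),np.uint8)
    for q in polys: cv2.fillConvexPoly(im,np.round((cv2.convexHull(q.astype(np.float32))[:,0]-o)*S).astype(np.int32),1)
    ys,xs=np.nonzero(im);return np.array([xs.mean(),ys.mean()])/S+o,im.sum()/S/S
def ray(uv,z,cam):
    W=np.array(cam["world_from_camera"]);d=W[:3,:3]@np.array([(uv[0]-cam["cx"])/cam["fx"],(uv[1]-cam["cy"])/cam["fy"],1])
    return W[:3,3]+d*(z-W[2,3])/d[2]
E
python3 - <<'E'
from h import *
T=read_camera("top");S=read_camera("side")
for n,m in MODELS.items():
    r=[]
    for cam in(T,S):
        for d in masks_of(n,cam):
            ys,xs=np.nonzero(d["pixels"]);r.append((("T" if cam is T else "S"),round(d["confidence"],2),round(xs.mean(),1),round(ys.mean(),1),len(xs),d["bbox"]))
    print(n,*[str(x) for x in r],sep="\n   ")
E
```

```text
lid_mustard_large_mid
   ('T', 0.61, np.float64(374.0), np.float64(138.6), 669, [360.5, 122.8, 390.2, 155.1])
   ('S', 0.68, np.float64(262.5), np.float64(183.1), 260, [251.5, 173.1, 277.3, 190.0])
lid_mustard_small_mid
   ('T', 0.84, np.float64(433.3), np.float64(217.4), 374, [422.8, 206.5, 447.4, 228.1])
lid_purple_large_mid
   ('T', 0.78, np.float64(349.2), np.float64(183.0), 655, [335.5, 167.6, 365.5, 198.6])
   ('S', 0.86, np.float64(294.3), np.float64(198.3), 285, [284.1, 192.8, 311.4, 206.6])
   ('S', 0.48, np.float64(316.5), np.float64(233.4), 396, [307.6, 223.8, 330.8, 244.4])
lid_purple_small_mid
   ('T', 0.8, np.float64(381.9), np.float64(220.3), 359, [373.0, 209.7, 393.1, 234.3])
   ('S', 0.6, np.float64(330.0), np.float64(186.9), 163, [325.0, 176.0, 339.1, 188.4])
   ('S', 0.51, np.float64(305.9), np.float64(151.4), 328, [296.5, 140.4, 317.9, 155.9])
lid_ivory_mid
   ('T', 0.86, np.float64(331.6), np.float64(223.0), 524, [319.0, 213.6, 344.6, 233.8])
   ('S', 0.7, np.float64(316.5), np.float64(233.0), 389, [308.0, 221.9, 330.6, 244.4])
   ('S', 0.49, np.float64(325.6), n
[... 1132 characters left out ...]
t64(174.6), 756, [447.2, 160.6, 476.9, 192.1])
   ('S', 0.88, np.float64(305.5), np.float64(151.9), 299, [298.1, 142.5, 313.4, 159.6])
   ('S', 0.53, np.float64(325.3), np.float64(210.5), 244, [312.9, 202.7, 336.5, 216.5])
pot_purple_small_mouth
   ('T', 0.61, np.float64(411.9), np.float64(178.6), 413, [403.5, 168.9, 425.2, 187.3])
   ('S', 0.48, np.float64(300.9), np.float64(168.1), 205, [296.1, 161.2, 308.6, 176.4])
   ('S', 0.37, np.float64(305.2), np.float64(151.4), 340, [295.8, 142.7, 316.9, 157.6])
glass_bowl_mid
   ('T', 0.97, np.float64(300.1), np.float64(184.4), 659, [287.3, 169.4, 317.4, 196.8])
   ('S', 0.78, np.float64(286.6), np.float64(217.9), 457, [273.2, 208.9, 300.1, 227.7])
```

```bash
python3 - <<'E'
from h import *
T=read_camera("top");S=read_camera("side")
cv2.imwrite("pics/crop1.png",cv2.resize(T["img"][90:260,180:590],None,fx=1.95,fy=1.95,interpolation=cv2.INTER_CUBIC))
near={"lid_mustard_small_mid":(333,168)}
TT={};SS={}
for n in MODELS:
    TT[n]=[d for d in masks_of(n,T)];SS[n]=[d for d in masks_of(n,S)]
def c(d): ys,xs=np.nonzero(d["pixels"]);return np.array([xs.mean(),ys.mean()])
for n,m in MODELS.items():
    if not TT[n]: print(n,"no");continue
    u=c(TT[n][0])
    f1=lambda p,z:cen(m,np.r_[p,z],T)[0]-u
    s="";
    best=None
    for zf in (0.0,0.03,0.06):
        z=zf+(.0195 if 'lid' in n else .048 if 'pot' in n else .021)
        p=ray(u,z,T)[:2]
        for _ in range(4):
            e=f1(p,z);p=p+ (ray(u,z,T)-ray(u+e,z,T))[:2]
        q=np.r_[p,z];us,ar=cen(m,q,S)
        ds=min([tuple((us-c(d)).round(1)) for d in SS[n]],key=lambda v:np.hypot(*v),default=None)
        s+=f"| zf={zf} p={p.round(4)} r={np.hypot(*p):.3f} Sdiff={ds} areaT={cen(m,q,T)[1]:.0f}"
    print(n,TT[n][0]["pixels"].sum(),s)
E
```

```text
lid_mustard_large_mid 397 | zf=0.0 p=[ 0.4544 -0.0044] r=0.454 Sdiff=(np.float64(66.5), np.float64(6.1)) areaT=692| zf=0.03 p=[ 0.4526 -0.0009] r=0.453 Sdiff=(np.float64(67.2), np.float64(-0.2)) areaT=720| zf=0.06 p=[0.4508 0.0026] r=0.451 Sdiff=(np.float64(67.9), np.float64(-6.6)) areaT=751
lid_mustard_small_mid 362 | zf=0.0 p=[ 0.4609 -0.164 ] r=0.489 Sdiff=(np.float64(-1.1), np.float64(1.9)) areaT=385| zf=0.03 p=[ 0.459  -0.1574] r=0.485 Sdiff=(np.float64(-0.5), np.float64(-3.8)) areaT=400| zf=0.06 p=[ 0.4571 -0.1507] r=0.481 Sdiff=(np.float64(0.1), np.float64(-9.6)) areaT=417
lid_purple_large_mid 691 | zf=0.0 p=[0.5751 0.096 ] r=0.583 Sdiff=(np.float64(-1.3), np.float64(1.9)) areaT=677| zf=0.03 p=[0.5709 0.0974] r=0.579 Sdiff=(np.float64(-0.2), np.float64(-4.7)) areaT=705| zf=0.06 p=[0.5668 0.0989] r=0.575 Sdiff=(np.float64(0.8), np.float64(-11.5)) areaT=736
lid_purple_small_mid 339 | zf=0.0 p=[ 0.4554 -0.0032] r=0.455 Sdiff=(np.float64(-1.4), np.float64(1.6)) areaT=380| zf=0.03 p=[4.537e-01 2.000e-04] r=0.454 Sdiff=(np.float64(-0.7), np.float64(-4.7)) areaT=396| zf=0.06 p=[0.451
[... 1110 characters left out ...]
(-0.3), np.float64(-3.4)) areaT=802| zf=0.06 p=[ 0.5846 -0.2384] r=0.631 Sdiff=(np.float64(0.5), np.float64(-8.9)) areaT=836
pot_purple_small_mouth 405 | zf=0.0 p=[ 0.584  -0.0987] r=0.592 Sdiff=(np.float64(-0.9), np.float64(1.9)) areaT=407| zf=0.03 p=[ 0.5796 -0.0933] r=0.587 Sdiff=(np.float64(-0.1), np.float64(-3.9)) areaT=423| zf=0.06 p=[ 0.5751 -0.0878] r=0.582 Sdiff=(np.float64(0.9), np.float64(-9.9)) areaT=441
glass_bowl_mid 683 | zf=0.0 p=[0.5707 0.2492] r=0.623 Sdiff=(np.float64(-0.9), np.float64(2.3)) areaT=728| zf=0.03 p=[0.5666 0.2476] r=0.618 Sdiff=(np.float64(0.3), np.float64(-5.1)) areaT=758| zf=0.06 p=[0.5624 0.246 ] r=0.614 Sdiff=(np.float64(1.5), np.float64(-12.7)) areaT=791
```

View pics/crop1.png

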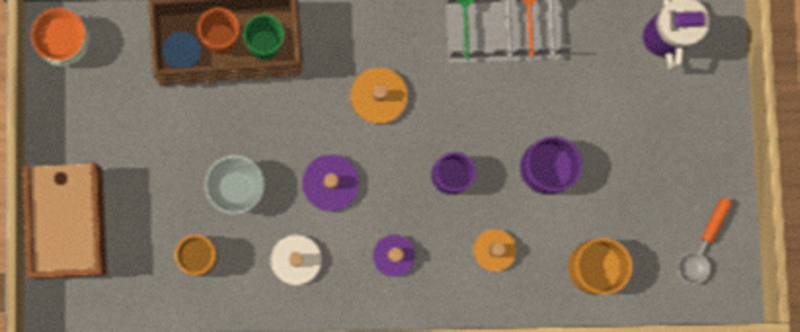

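```bash
cat > loc.py <<'E'
from h import *
SEED={"lid_mustard_large_mid":((375,139),(262,183)),"lid_mustard_small_mid":((434,218),(333,168)),"lid_purple_large_mid":((349,184),(294,198)),"lid_purple_small_mid":((382,221),(330,187)),"lid_ivory_mid":((332,223),(325,210)),
"pot_mustard_large_mouth":((488,227),(344,147)),"pot_mustard_small_mouth":((280,221),(316,233)),"pot_purple_large_mouth":((462,175),(305,152)),"pot_purple_small_mouth":((412,179),(301,168)),"glass_bowl_mid":((300,184),(286,218))}
HZ=lambda n:(.0195 if 'lid' in n else .048 if 'pot' in n else .021)
def near(n,cam,s):
    b=None
    for d in masks_of(n,cam):
        ys,xs=np.nonzero(d["pixels"]);c=np.array([xs.mean(),ys.mean()])
        if np.hypot(*(c-s))<6 and b is None:b=c
    return b
E
python3 - <<'E'
from loc import *
obs={n:[[],[]] for n in SEED}
for k in range(2):
    for ci,cn in enumerate(("top","side")):
        cam=read_camera(cn)
        if ci==0:T=cam
        else:S=cam
        for n in SEED:
            c=near(n,cam,SEED[n][ci])
            if c is not None: obs[n][ci].append(c)
m={n:[np.mean(v,0) if v else None for v in o] for n,o in obs.items()}
N=list(SEED)
def solve(n,zf,bS,bT=np.zeros(2)):
    z=HZ(n)+zf;p=ray(m[n][0],z,T)[:2]
    for _ in range(4):
        e=cen(MODELS[n],np.r_[p,z],T)[0]-m[n][0];p=p+(ray(m[n][0],z,T)-ray(m[n][0]+e,z,T))[:2]
    return np.r_[p,z]
for zf in(0,.004,.008,.012):
    ds={n:cen(MODELS[n],solve(n,zf,0),S)[0]-m[n][1] for n in N if m[n][0] is not None and m[n][1] is not None}
    A=np.array(list(ds.values()));print(zf,A.mean(0).round(2),A.std(0).round(2))
for n in N: 
    p=solve(n,.006,0) if m[n][0] is not None else None
    print(n,p.round(4) if p is not None else None, None if m[n][1] is None or p is None else (cen(MODELS[n],p,S)[0]-m[n][1]).round(1), len(obs[n][0]),len(obs[n][1]))
# drawer walls: front wall crossing
print(get_obs()["time_s"])
E
```

```text
0 [-0.88  1.9 ] [0.24 0.35]
0.004 [-0.77  1.06] [0.26 0.25]
0.008 [-0.65  0.22] [0.28 0.18]
0.012 [-0.54 -0.63] [0.3  0.17]
lid_mustard_large_mid [0.7144 0.0145 0.0255] [-0.2  0.6] 2 2
lid_mustard_small_mid [ 0.4597 -0.164   0.0255] [-0.5  0.4] 2 1
lid_purple_large_mid [0.5744 0.0959 0.0255] [-0.8  0.6] 2 2
lid_purple_small_mid [ 0.4547 -0.0022  0.0255] [-0.9  0.5] 2 2
lid_ivory_mid [0.4502 0.1531 0.0255] [-0.7  0.5] 2 2
pot_mustard_large_mouth [ 0.4309 -0.3246  0.054 ] [-1.   0.6] 2 2
pot_mustard_small_mouth [0.4608 0.3114 0.054 ] [-1.   1.1] 2 2
pot_purple_large_mouth [ 0.5927 -0.2543  0.054 ] [-0.8  0.5] 2 2
pot_purple_small_mouth [ 0.5834 -0.0995  0.054 ] [-0.9  0.8] 2 2
glass_bowl_mid [0.5693 0.2487 0.027 ] [-0.3  0.8] 2 2
4.55
```

```bash
cat > plan.py <<'E'
# rows from current pose to target (world x,y,z of TCP, yaw)
from cell import get_obs
import numpy as np,sys
def rows(tx,ty,tz,yaw,op,step=.058):
    o=get_obs();p=np.array(o["tool_pos"]);y0=o["tool_rot"][2];dy=(yaw-y0+180)%360-180
    d=np.array([tx,ty,tz])-p;n=max(1,int(np.ceil(max(np.linalg.norm(d)/step,abs(dy)/10))))
    out=[]
    for k in range(n):
        a=np.radians(y0+dy*k/n);s=d/n
        out.append(f"{op} {s@[np.cos(a),np.sin(a),0]:.3f} {s@[np.sin(a),-np.cos(a),0]:.3f} {-s[2]:.3f} 0 0 {-dy/n:.1f}")
    print(o["time_s"],p.round(4),np.round(o["tool_rot"],2),"need",d.round(4),"n",n,"tool-shift",np.round([d@[np.cos(np.radians(yaw)),np.sin(np.radians(yaw)),0],d@[np.sin(np.radians(yaw)),-np.cos(np.radians(yaw)),0],-d[2]],4));print("; ".join(out))
a=[float(x) for x in sys.argv[1:]];rows(*a)
E
python3 plan.py .574 .096 .2 90 .5
```

```text
4.55 [0.2013 0.6181 0.2923] [179.99   0.   161.97] need [ 0.3727 -0.5221 -0.0923] n 12 tool-shift [-0.5221  0.3727  0.0923]
0.5 -0.043 -0.032 0.008 0 0 6.0; 0.5 -0.046 -0.027 0.008 0 0 6.0; 0.5 -0.049 -0.022 0.008 0 0 6.0; 0.5 -0.051 -0.017 0.008 0 0 6.0; 0.5 -0.052 -0.012 0.008 0 0 6.0; 0.5 -0.053 -0.006 0.008 0 0 6.0; 0.5 -0.053 -0.000 0.008 0 0 6.0; 0.5 -0.053 0.005 0.008 0 0 6.0; 0.5 -0.052 0.011 0.008 0 0 6.0; 0.5 -0.051 0.016 0.008 0 0 6.0; 0.5 -0.049 0.021 0.008 0 0 6.0; 0.5 -0.047 0.026 0.008 0 0 6.0
```

Request:
carry_out(
  increments="0.5 -0.043 -0.032 0.008 0 0 6; 0.5 -0.046 -0.027 0.008 0 0 6; 0.5 -0.049 -0.022 0.008 0 0 6; 0.5 -0.051 -0.017 0.008 0 0 6; 0.5 -0.052 -0.012 0.008 0 0 6; 0.5 -0.053 -0.006 0.008 0 0 6; 0.5 -0.053 0 0.008 0 0 6; 0.5 -0.053 0.005 0.008 0 0 6; 0.5 -0.052 0.011 0.008 0 0 6; 0.5 -0.051 0.016 0.008 0 0 6; 0.5 -0.049 0.021 0.008 0 0 6; 0.5 -0.047 0.026 0.008 0 0 6",
  force=20,
)

```text
time_s: 6.05
tool_pos: [0.5737, 0.0808, 0.1942]
tool_rot: [179.7, -0.6, 88.3]
force: [-0.3, 0.6, -0.5]
grip_width: 0.0436
```

```bash
python3 plan.py .574 .096 .16 90 .5; python3 - <<'E'
from h import *
p=read_camera("wrist");cv2.imwrite("pics/w1.png",p["img"]);print(proj(np.array([[.574,.096,.045],[.574,.096,.02]]),p))
E
```

```text
6.05 [0.5737 0.0808 0.1942] [179.71  -0.58  88.26] need [ 0.0003  0.0152 -0.0342] n 1 tool-shift [0.0152 0.0003 0.0342]
0.5 0.015 -0.000 0.034 0 0 -1.7
[[322.91764321 188.24845457]
 [322.8443894  181.472537  ]]
```

View pics/w1.png

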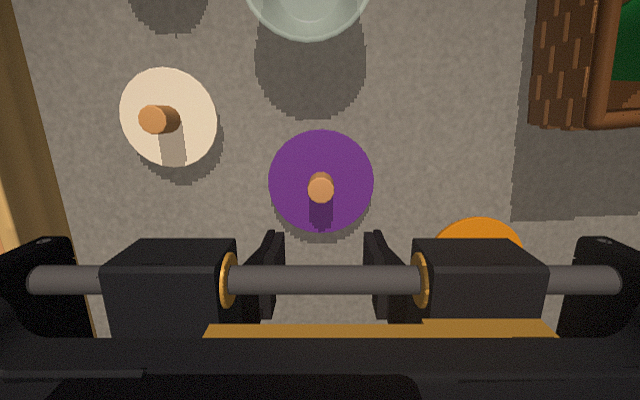

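Request:
carry_out(
  increments="0.5 0.015 -0.002 0.02 0 0 -1.7; 0.5 0 0 0.025 0 0 0; 0.5 0 0 0.02 0 0 0; 0.5 0 0 0 0 0 0",
)

```text
time_s: 6.6
tool_pos: [0.5773, 0.0842, 0.1273]
tool_rot: [179.4, -0.1, 89.0]
force: [0.5, 0.3, 0.7]
grip_width: 0.0434
```

```bash
python3 plan.py .572 .096 .096 90 .5; python3 - <<'E'
from h import *
p=read_camera("wrist");cv2.imwrite("pics/w2.png",p["img"]);print(proj(np.array([[.572,.096,.047],[.572,.096,.02]]),p))
E
```

```text
6.6 [0.5773 0.0842 0.1273] [ 1.7944e+02 -1.4000e-01  8.8990e+01] need [-0.0053  0.0118 -0.0313] n 1 tool-shift [ 0.0118 -0.0053  0.0313]
0.5 0.012 -0.005 0.031 0 0 -1.0
[[313.49535793 220.87148387]
 [314.37084794 206.99222028]]
```

View pics/w2.png

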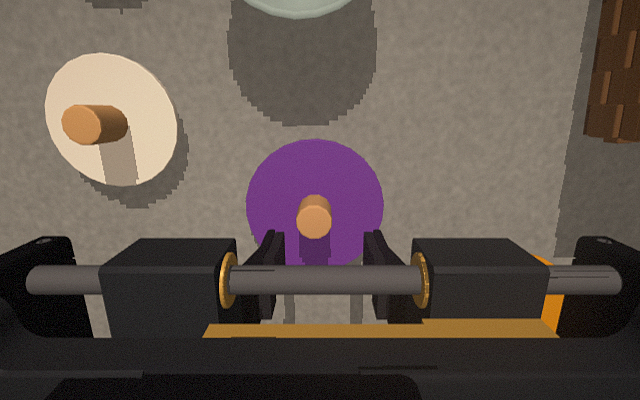

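Request:
carry_out(
  increments="0.5 0.013 -0.005 0 0.5 0 -1; 0.5 0 0 0 0 0 0; 0.5 0 0 0.016 0 0 0; 0.5 0 0 0.014 0 0 0; 0.5 0 0 0 0 0 0",
)

```text
time_s: 7.28
tool_pos: [0.5742, 0.0995, 0.099]
tool_rot: [179.6, -0.3, 90.1]
force: [0.2, 0.4, 0.3]
grip_width: 0.0431
```

```bash
python3 plan.py .572 .098 .096 90 .5
```

```text
7.275 [0.5742 0.0995 0.099 ] [179.65  -0.26  90.13] need [-0.0022 -0.0015 -0.003 ] n 1 tool-shift [-0.0015 -0.0022  0.003 ]
0.5 -0.001 -0.002 0.003 0 0 0.1
```

Request:
carry_out(
  increments="0.5 -0.001 -0.002 0.003 0 0 0; 0 0 0 0 0 0 0; 0 0 0 0 0 0 0; 0 0 0 0 0 0 0; 0 0 0 0 0 0 0",
  force=20,
)

```text
time_s: 7.9
tool_pos: [0.5724, 0.0978, 0.096]
tool_rot: [179.6, -0.2, 90.1]
force: [-0.1, -0.2, -1.5]
grip_width: 0.0213
```

Request:
carry_out(
  increments="0 0 0 -0.03 0 0 0; 0 0 0 -0.045 0 0 0; 0 -0.02 0 -0.02 0 0 0; 0 -0.05 0.002 0 0 0 0; 0 -0.055 0.003 0 0 0 0; 0 -0.055 0.003 0 0 0 0; 0 -0.055 0.003 0 0 0 0; 0 -0.05 0.003 0 0 0 0; 0 -0.035 0.003 0 0 0 0; 0 -0.02 0.002 0 0 0 0; 0 0 0 0 0 0 0",
)

```text
time_s: 9.28
tool_pos: [0.5923, -0.2509, 0.1922]
tool_rot: [179.6, -0.2, 90.4]
force: [-0.0, 0.9, -1.1]
grip_width: 0.0214
```

```bash
python3 plan.py .5927 -.2543 .18 90 0; python3 - <<'E'
from h import *
p=read_camera("wrist");cv2.imwrite("pics/w3.png",p["img"]);q=np.array([.5927,-.2543,.056]);print(proj(np.array([q,q+[0,.039,0],q+[0.039,0,0],q+[-.039,0,0],q-[0,.039,0]]),p))
E
```

```text
9.275 [ 0.5923 -0.2509  0.1922] [179.59  -0.22  90.36] need [ 0.0004 -0.0034 -0.0122] n 1 tool-shift [-0.0034  0.0004  0.0122]
0.0 -0.003 0.000 0.012 0 0 0.4
[[323.38058854 214.84557515]
 [323.68871803 164.14637284]
 [374.435803   215.02458225]
 [272.1914425  214.66609847]
 [323.09811095 261.32405018]]
```

View pics/w3.png

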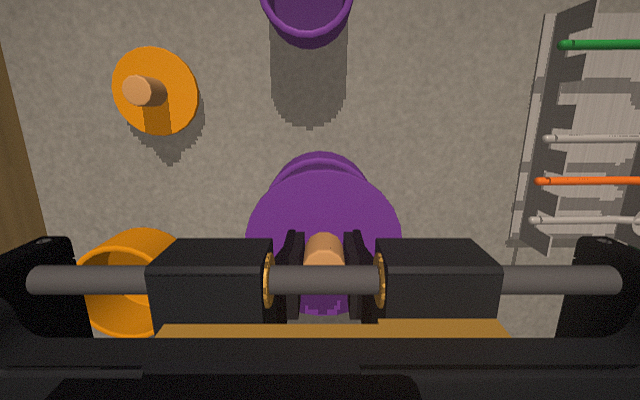

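```bash
python3 - <<'E'
from h import *
p=read_camera("wrist");o=get_obs();t=o["tool_pos"]
im=cv2.imread("pics/w3.png");c=np.median
def ring(q,r): return q+np.c_[r*np.cos(a),r*np.sin(a),0*a]
big=cv2.resize(p["img"][130:300,200:450],None,fx=3,fy=3,interpolation=cv2.INTER_CUBIC)
def dr(P,col):
    cv2.polylines(big,[np.int32((proj(P,p)-[200,130])*3)],True,col,1)
dt=np.array([t[0],t[1],t[2]-.096+.008+.013])
dr(ring(dt,.046),(0,255,0))
dr(ring(np.array([.5927,-.2543,.056]),.044),(0,0,255)); dr(ring(np.array([.5927,-.2543,.056]),.039),(0,255,255))
cv2.imwrite("pics/w3b.png",big);print(t)
E
```

```text
[ 0.59289363 -0.24800419  0.19200991]
```

View pics/w3b.png

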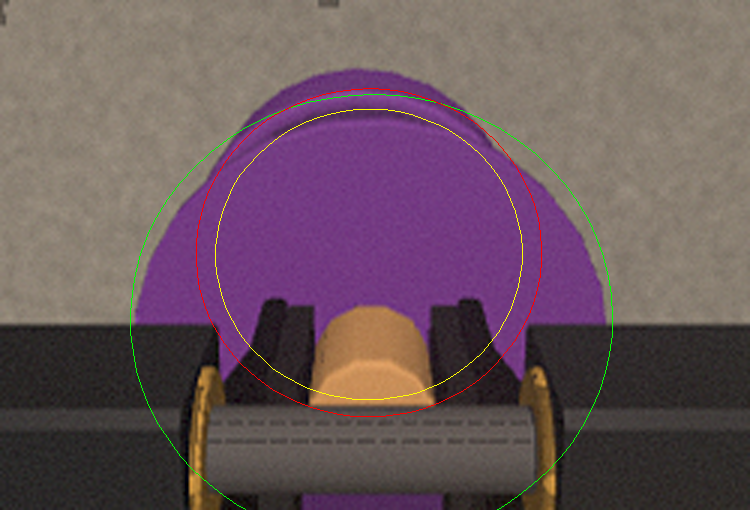

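```bash
cat > ov.py <<'E'
from h import *
import sys
# ov.py out potx poty potr discr zrim grabz(=tcp z at grasp minus floor)
out,px,py,pr,dr_=sys.argv[1],*map(float,sys.argv[2:6])
o=get_obs();t=o["tool_pos"];p=read_camera("wrist");t2=get_obs()["tool_pos"]
x0,y0,x1,y1=200,110,450,300
big=cv2.resize(p["img"][y0:y1,x0:x1],None,fx=3,fy=3,interpolation=cv2.INTER_CUBIC)
def ring(q,r): return np.array(q)+np.c_[r*np.cos(a),r*np.sin(a),0*a]
def dr(P,col): cv2.polylines(big,[np.int32((proj(P,p)-[x0,y0])*3)],True,col,1)
dr(ring([t[0],t[1],t[2]-.075],dr_),(0,255,0))
dr(ring([px,py,.056],pr),(0,0,255))
cv2.imwrite(out,big);print(o["time_s"],t.round(4),t2.round(4),o["tool_rot"].round(2),np.array(p["world_from_camera"])[:3,3].round(4))
E
python3 ov.py pics/w4.png .5927 -.2543 .044 .046
```

```text
9.375 [ 0.5929 -0.248   0.192 ] [ 0.5932 -0.2471  0.192 ] [179.59  -0.33  90.56] [ 0.5912 -0.1738  0.2859]
```

View pics/w4.png

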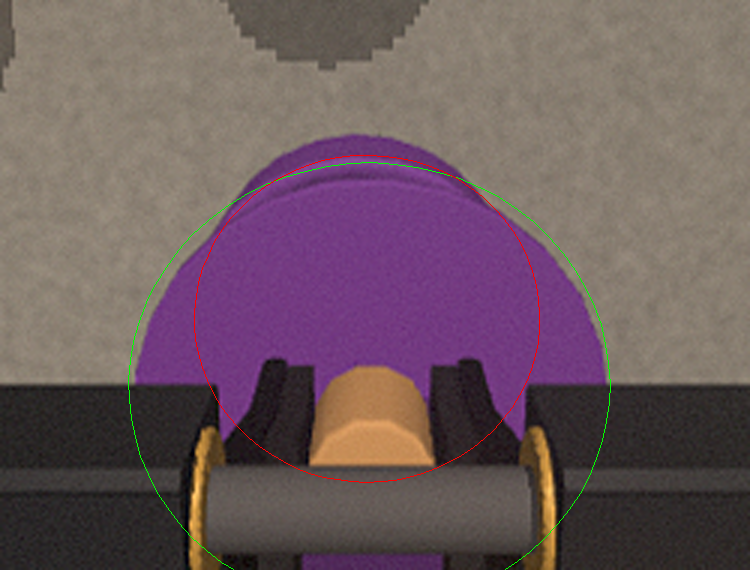

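```bash
cat > ov.py <<'E'
from h import *
import sys
out,px,py,pr,dr_,oy=sys.argv[1],*map(float,sys.argv[2:7])
o=get_obs();t=o["tool_pos"];p=read_camera("wrist");t2=get_obs()["tool_pos"]
x0,y0,x1,y1=220,int(sys.argv[7]) if len(sys.argv)>7 else 140,420,int(sys.argv[8]) if len(sys.argv)>8 else 260
np.save(out[:-4]+"_raw.npy",p["img"])
big=cv2.resize(p["img"][y0:y1,x0:x1],None,fx=4,fy=4,interpolation=cv2.INTER_CUBIC)
big=cv2.convertScaleAbs(big,alpha=1.6)
def ring(q,r): return np.array(q)+np.c_[r*np.cos(a),r*np.sin(a),0*a]
def dr(P,col): cv2.polylines(big,[np.int32((proj(P,p)-[x0,y0])*4)],True,col,1)
dr(ring([t[0],t[1]+oy,t[2]-.075],dr_),(0,255,0))
dr(ring([px,py,.056],pr),(0,0,255))
dr(ring([px,py,.056],pr-.005),(0,0,255))
dr(ring([px,py,.008],pr),(0,255,255))
cv2.imwrite(out,big);print(o["time_s"],t.round(4),t2.round(4),o["tool_rot"].round(2))
E
python3 ov.py pics/w5.png .5927 -.2543 .044 .046 -.003
```

```text
9.425 [ 0.5932 -0.2471  0.192 ] [ 0.5934 -0.2467  0.1921] [179.57  -0.36  90.65]
```

View pics/w5.png

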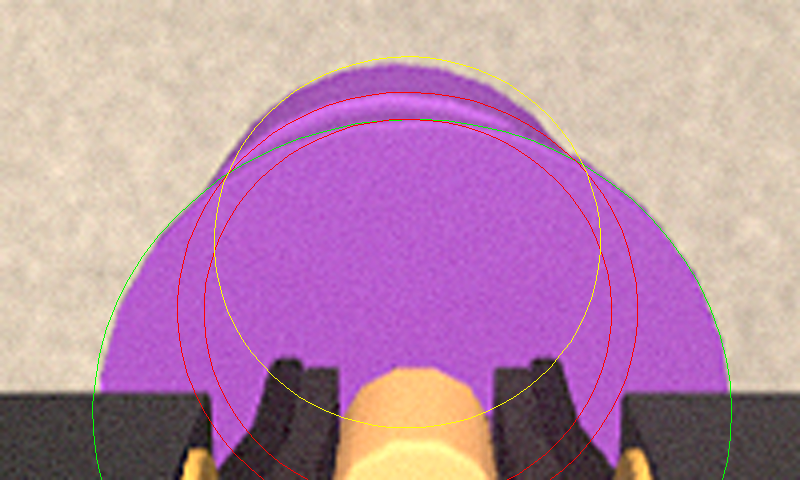

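Request:
carry_out(
  increments="0 -0.005 -0.003 0 0 0 0.5; 0 0 0 0 0 0 0; 0 0 0 0 0 0 0",
)

```text
time_s: 9.85
tool_pos: [0.591, -0.2489, 0.1922]
tool_rot: [179.5, -0.5, 90.4]
force: [0.7, -0.9, -1.6]
grip_width: 0.0214
```

```bash
python3 plan.py .5905 -.2515 .15 90 0
```

```text
9.85 [ 0.591  -0.2489  0.1922] [179.54  -0.46  90.4 ] need [-0.0005 -0.0026 -0.0422] n 1 tool-shift [-0.0026 -0.0005  0.0422]
0.0 -0.003 -0.000 0.042 0 0 0.4
```

Request:
carry_out(
  increments="0 -0.003 -0.001 0.02 0.4 0.4 0.4; 0 -0.001 0 0.018 0 0 0; 0 0 0 0 0 0 0",
)

```text
time_s: 10.22
tool_pos: [0.5896, -0.2522, 0.1504]
tool_rot: [-179.9, -0.9, 90.0]
force: [0.1, -0.3, -1.3]
grip_width: 0.0212
```

```bash
python3 plan.py .5905 -.2515 .137 90 0
```

```text
10.225 [ 0.5896 -0.2522  0.1504] [-179.93   -0.92   89.98] need [ 0.0009  0.0007 -0.0134] n 1 tool-shift [0.0007 0.0009 0.0134]
0.0 0.001 0.001 0.013 0 0 -0.0
```

Request:
carry_out(
  increments="0 0.001 0.001 0.007 0 -0.9 0; 0 0 0 0.006 0 0 0; 0 0 0 0 0 0 0",
)

```text
time_s: 10.6
tool_pos: [0.5909, -0.251, 0.1365]
tool_rot: [-179.9, 0.1, 90.0]
force: [0.7, 0.4, -1.7]
grip_width: 0.0213
```

```bash
python3 plan.py .5905 -.2515 .136 90 0
```

```text
10.6 [ 0.5909 -0.251   0.1365] [-1.7994e+02  6.0000e-02  9.0000e+01] need [-0.0004 -0.0005 -0.0005] n 1 tool-shift [-0.0005 -0.0004  0.0005]
0.0 -0.000 -0.000 0.000 0 0 -0.0
```

Good; release and retract, then look.

Request:
carry_out(
  increments="0 0 0 0.001 0 0 0; 0.5 0 0 0 0 0 0; 0.5 0 0 0 0 0 0; 0.5 0 0 0 0 0 0; 0.5 0 0 -0.03 0 0 0; 0.5 0 0 -0.04 0 0 0; 0.5 0.03 0 0 0 0 0; 0.5 0 0 0 0 0 0",
)

```text
time_s: 11.6
tool_pos: [0.5915, -0.2209, 0.209]
tool_rot: [179.9, 0.1, 89.9]
force: [0.1, -0.4, 0.9]
grip_width: 0.0435
```

```bash
python3 - <<'E'
from h import *
p=read_camera("wrist");s=read_camera("side")
cv2.imwrite("pics/w6.png",p["img"]);cv2.imwrite("pics/s6.png",cv2.resize(s["img"][120:270,210:390],None,fx=4,fy=4,interpolation=cv2.INTER_CUBIC))
print(get_obs()["tool_pos"],get_obs()["tool_rot"])
E
```

```text
[ 0.59068203 -0.22488983  0.20944827] [179.89849041   0.26706433  89.68807484]
```

View pics/w6.png

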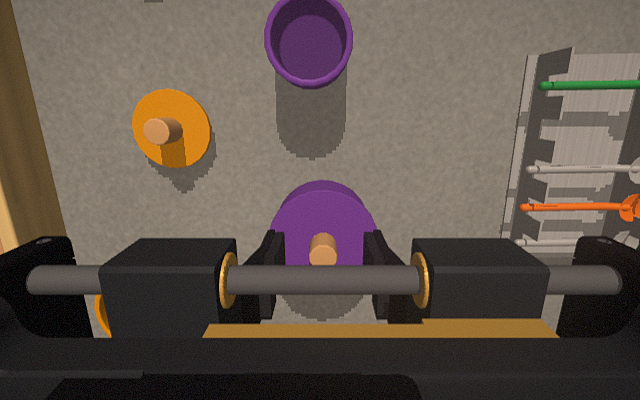

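View pics/s6.png

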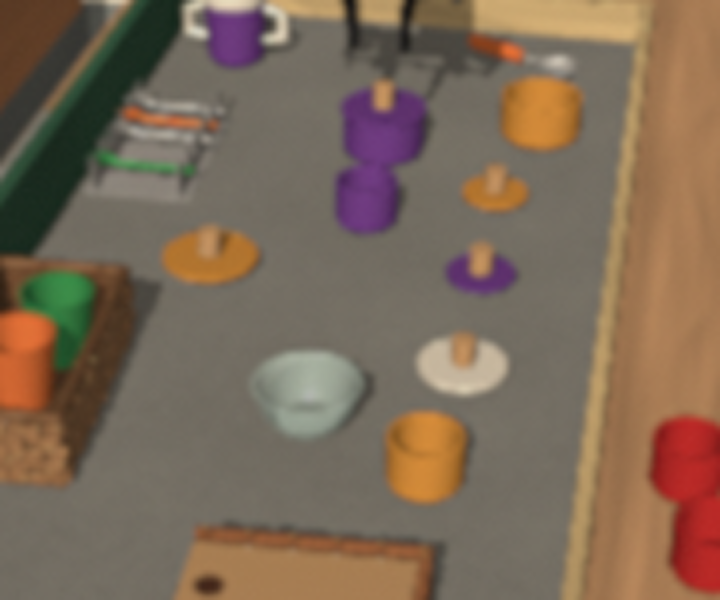

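```bash
python3 plan.py .4525 -.003 .15 90 .5 .05
```

```text
11.7 [ 0.5907 -0.2249  0.2094] [179.9    0.27  89.69] need [-0.1382  0.2219 -0.0594] n 6 tool-shift [ 0.2219 -0.1382  0.0594]
0.5 0.037 -0.023 0.010 0 0 -0.1; 0.5 0.037 -0.023 0.010 0 0 -0.1; 0.5 0.037 -0.023 0.010 0 0 -0.1; 0.5 0.037 -0.023 0.010 0 0 -0.1; 0.5 0.037 -0.023 0.010 0 0 -0.1; 0.5 0.037 -0.023 0.010 0 0 -0.1
```

Request:
carry_out(
  increments="0.5 0.037 -0.023 0.008 0 0 0; 0.5 0.037 -0.023 0.008 0 0 0; 0.5 0.037 -0.023 0.01 0 0 0; 0.5 0.037 -0.023 0.01 0 0 0; 0.5 0.037 -0.023 0.01 0 0 0; 0.5 0.03 -0.02 0.01 0 0 0; 0.5 0 0 0 0 0 0; 0.5 0 0 0 0 0 0",
)

```text
time_s: 12.7
tool_pos: [0.453, -0.0138, 0.148]
tool_rot: [179.9, 0.7, 88.8]
force: [0.8, -0.5, -0.1]
grip_width: 0.0432
```

```bash
python3 plan.py .4525 -.003 .15 90 .5; cat > wv.py <<'E'
from h import *
import sys
# wv.py out x y discr : overlay predicted lid on floor in wrist view
out,px,py,r=sys.argv[1],*map(float,sys.argv[2:5])
p=read_camera("wrist");big=p["img"].copy()
big=cv2.resize(big[60:290,200:450],None,fx=3,fy=3,interpolation=cv2.INTER_CUBIC)
def dr(z,rr,col): cv2.polylines(big,[np.int32((proj(np.c_[px+rr*np.cos(a),py+rr*np.sin(a),0*a+z],p)-[200,60])*3)],True,col,1)
dr(.021,r,(0,255,0));dr(.047,.011,(0,0,255))
cv2.imwrite(out,big)
E
python3 wv.py pics/w7.png .4525 -.003 .034
```

```text
12.7 [ 0.453  -0.0138  0.148 ] [179.93   0.69  88.85] need [-0.0005  0.0108  0.002 ] n 1 tool-shift [ 0.0108 -0.0005 -0.002 ]
0.5 0.011 -0.001 -0.002 0 0 -1.2
```

View pics/w7.png

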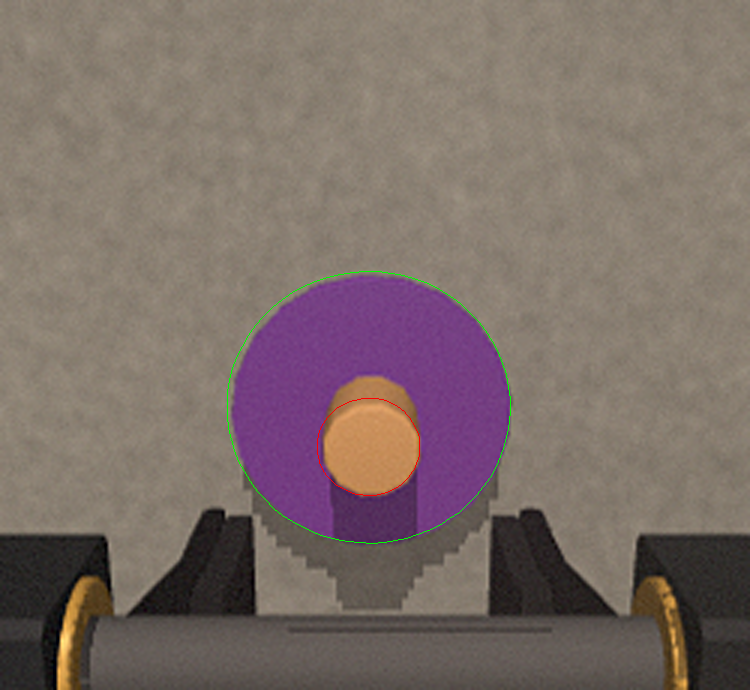

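Request:
carry_out(
  increments="0.5 0.011 0 0.015 0 -0.6 -1.2; 0.5 0 0 0.02 0 0 0; 0.5 0 0 0.013 0 0 0; 0.5 0 0 0 0 0 0; 0.5 0 0 0 0 0 0",
)

```text
time_s: 13.38
tool_pos: [0.455, -0.0048, 0.0969]
tool_rot: [179.9, 1.5, 89.9]
force: [0.6, 1.0, 0.4]
grip_width: 0.0436
```

```bash
python3 plan.py .4528 -.003 .095 90 .5
```

```text
13.375 [ 0.455  -0.0048  0.0969] [179.94   1.45  89.91] need [-0.0022  0.0018 -0.0019] n 1 tool-shift [ 0.0018 -0.0022  0.0019]
0.5 0.002 -0.002 0.002 0 0 -0.1
```

Request:
carry_out(
  increments="0.5 0.002 -0.002 0.002 0 1.4 0; 0.5 0 0 0 0 0 0; 0.5 0 0 0 0 0 0",
)

```text
time_s: 13.75
tool_pos: [0.4537, -0.0027, 0.0959]
tool_rot: [179.8, -0.1, 89.9]
force: [0.1, 0.3, 0.6]
grip_width: 0.0436
```

```bash
python3 plan.py .4528 -.003 .095 90 .5
```

```text
13.75 [ 0.4537 -0.0027  0.0959] [ 1.7981e+02 -1.0000e-01  8.9900e+01] need [-0.0009 -0.0003 -0.0009] n 1 tool-shift [-0.0003 -0.0009  0.0009]
0.5 -0.000 -0.001 0.001 0 0 -0.1
```

Request:
carry_out(
  increments="0 0 -0.001 0.001 0 0 0; 0 0 0 0 0 0 0; 0 0 0 0 0 0 0; 0 0 0 0 0 0 0",
)

```text
time_s: 14.25
tool_pos: [0.4529, -0.0026, 0.0952]
tool_rot: [179.8, -0.1, 89.9]
force: [-0.1, 0.0, 0.9]
grip_width: 0.0215
```

Request:
carry_out(
  increments="0 0 0 -0.03 0 0 0; 0 0 0 -0.045 0 0 0; 0 -0.01 0.015 -0.02 0 0 0; 0 -0.03 0.038 0 0 0 0; 0 -0.03 0.035 0 0 0 0; 0 -0.02 0.025 0 0 0 0; 0 -0.005 0.008 0 0 0 0; 0 0 0 0 0 0 0; 0 0 0 0 0 0 0",
)

```text
time_s: 15.38
tool_pos: [0.5747, -0.0975, 0.1915]
tool_rot: [-180.0, -0.2, 90.2]
force: [1.5, -0.3, -0.1]
grip_width: 0.0209
```

```bash
python3 plan.py .581 -.0995 .18 90 0;python3 ov.py pics/w8.png .581 -.0995 .032 .034 0
```

```text
15.375 [ 0.5747 -0.0975  0.1915] [-179.99   -0.18   90.21] need [ 0.0063 -0.002  -0.0115] n 1 tool-shift [-0.002   0.0063  0.0115]
0.0 -0.002 0.006 0.012 0 0 0.2
15.375 [ 0.5747 -0.0975  0.1915] [ 0.5746 -0.0974  0.1916] [-179.99   -0.18   90.21]
```

View pics/w8.png

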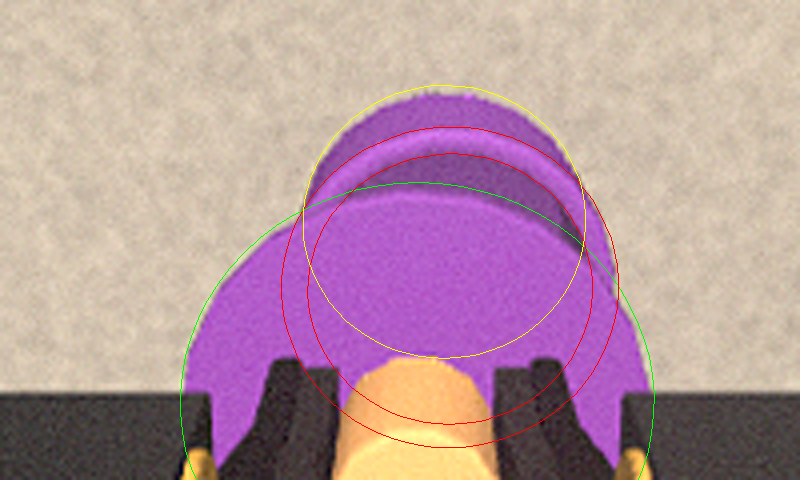

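Request:
carry_out(
  increments="0 -0.002 0.006 0.015 0 0 0; 0 0 0 0.015 0 0 0; 0 0 0 0.01 0 0 0; 0 0 0 0 0 0 0; 0 0 0 0 0 0 0",
)

```text
time_s: 16.05
tool_pos: [0.5795, -0.0973, 0.1479]
tool_rot: [-179.9, -0.3, 90.3]
force: [-0.7, 0.1, -0.6]
grip_width: 0.0214
```

```bash
python3 plan.py .581 -.099 .136 90 0
```

```text
16.05 [ 0.5795 -0.0973  0.1479] [-179.88   -0.28   90.35] need [ 0.0015 -0.0017 -0.0119] n 1 tool-shift [-0.0017  0.0015  0.0119]
0.0 -0.002 0.001 0.012 0 0 0.3
```

Request:
carry_out(
  increments="0 -0.002 0.002 0 0 -0.3 0.3; 0 0 0 0.006 0 0 0; 0 0 0 0.006 0 0 0; 0 0 0 0 0 0 0",
)

```text
time_s: 16.55
tool_pos: [0.5822, -0.0996, 0.1359]
tool_rot: [-180.0, 0.0, 90.0]
force: [-0.2, -0.4, -0.7]
grip_width: 0.0215
```

Request:
carry_out(
  increments="0 0 0 0.001 0 0 0; 0.5 0 0 0 0 0 0; 0.5 0 0 0 0 0 0; 0.5 0 0 0 0 0 0; 0.5 0 0 -0.03 0 0 0; 0.5 0 0 -0.04 0 0 0; 0.5 -0.02 -0.02 0 0 0 0; 0.5 -0.03 -0.05 0 0 0 0; 0.5 -0.015 -0.03 0.01 0 0 0; 0.5 0 -0.012 0.03 0 0 0; 0.5 0 0 0 0 0 0; 0.5 0 0 0 0 0 0",
)

```text
time_s: 18.05
tool_pos: [0.4697, -0.1669, 0.1689]
tool_rot: [179.6, 0.1, 90.1]
force: [-0.4, -0.4, 0.6]
grip_width: 0.0435
```

```bash
python3 plan.py .4575 -.165 .15 90 .5;python3 wv.py pics/w9.png .4575 -.165 .034; python3 - <<'E'
from h import *
s=read_camera("side")
cv2.imwrite("pics/s9.png",cv2.resize(s["img"][120:270,210:390],None,fx=4,fy=4,interpolation=cv2.INTER_CUBIC))
E
```

```text
18.05 [ 0.4697 -0.1669  0.1689] [1.7965e+02 7.0000e-02 9.0070e+01] need [-0.0122  0.0019 -0.0189] n 1 tool-shift [ 0.0019 -0.0122  0.0189]
0.5 0.002 -0.012 0.019 0 0 0.1
```

View pics/w9.png

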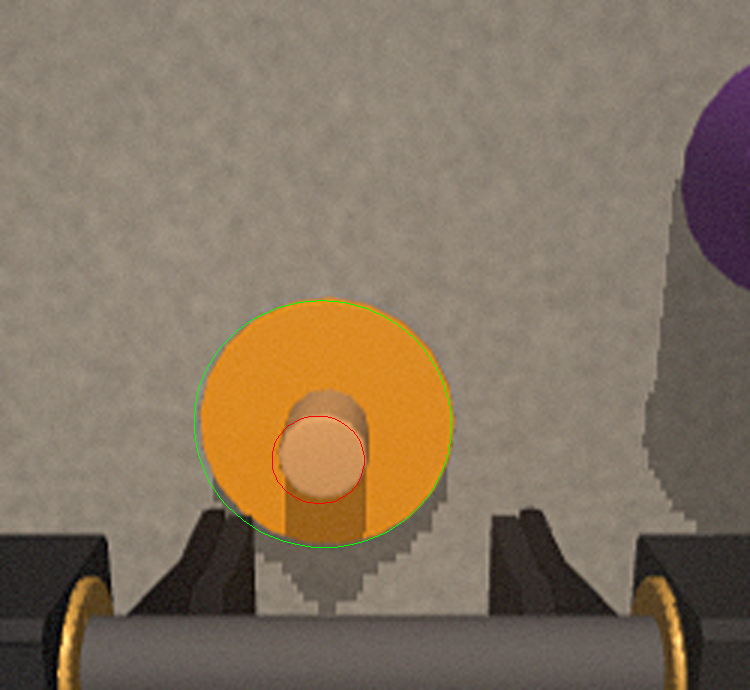

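View pics/s9.png

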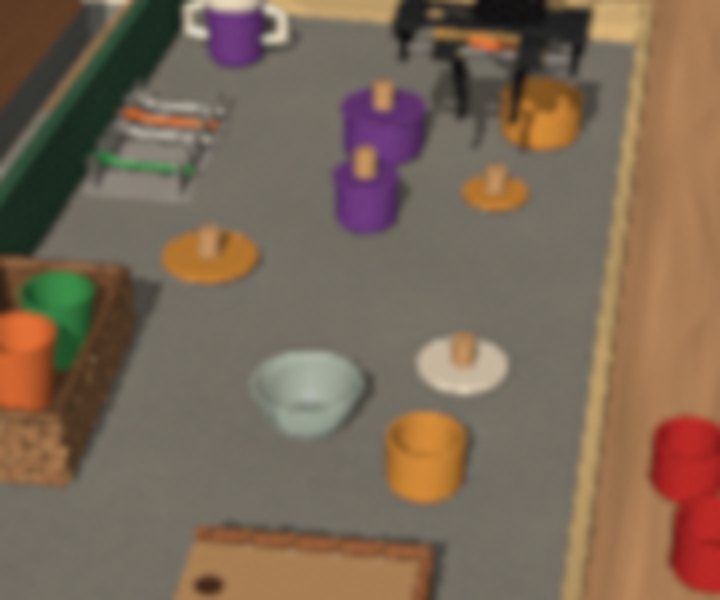

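Request:
carry_out(
  increments="0.5 0.003 -0.012 0.02 0.3 0 0; 0.5 0 0 0.025 0 0 0; 0.5 0 0 0.025 0 0 0; 0.5 0 0 0 0 0 0; 0.5 0 0 0 0 0 0",
)

```text
time_s: 18.77
tool_pos: [0.4643, -0.1634, 0.1017]
tool_rot: [179.5, 0.2, 90.4]
force: [-0.7, -0.8, -0.0]
grip_width: 0.0437
```

```bash
python3 plan.py .458 -.164 .094 90 .5
```

```text
18.775 [ 0.4643 -0.1634  0.1017] [179.49   0.23  90.35] need [-0.0063 -0.0006 -0.0077] n 1 tool-shift [-0.0006 -0.0063  0.0077]
0.5 -0.001 -0.006 0.008 0 0 0.4
```

Request:
carry_out(
  increments="0.5 -0.001 -0.006 0 0.5 0.2 0.3; 0.5 0 0 0 0 0 0; 0.5 0 0 0.007 0 0 0; 0.5 0 0 0 0 0 0",
)

```text
time_s: 19.27
tool_pos: [0.4597, -0.1647, 0.0967]
tool_rot: [179.8, 0.0, 90.0]
force: [-0.3, -0.6, 0.0]
grip_width: 0.0435
```

```bash
python3 plan.py .458 -.164 .094 90 .5
```

```text
19.275 [ 0.4597 -0.1647  0.0967] [1.7976e+02 1.0000e-02 9.0050e+01] need [-0.0017  0.0007 -0.0027] n 1 tool-shift [ 0.0007 -0.0017  0.0027]
0.5 0.001 -0.002 0.003 0 0 0.0
```

Request:
carry_out(
  increments="0.5 0.001 -0.002 0.003 0.2 0 0; 0 0 0 0 0 0 0; 0 0 0 0 0 0 0; 0 0 0 0 0 0 0; 0 0 0 0 0 0 0",
)

```text
time_s: 19.9
tool_pos: [0.4575, -0.1636, 0.0934]
tool_rot: [180.0, 0.0, 90.1]
force: [0.2, 0.9, -0.2]
grip_width: 0.0213
```

Request:
carry_out(
  increments="0 0 0 -0.03 0 0 0; 0 0 0 -0.045 0 0 0; 0 0.02 0 -0.02 0 0 0; 0 0.05 0 0 0 0 0; 0 0.055 0 0 0 0 0; 0 0.055 0 0 0 0 0; 0 0.055 0 0 0 0 0; 0 0.055 0 0 0 0 0; 0 0.055 0 0 0 0 0; 0 0.05 0 0 0 0 0; 0 0.035 0 0 0 0 0; 0 0.015 0 0 0 0 0; 0 0 0 0 0 0 0; 0 0 0 0 0 0 0",
)

```text
time_s: 21.65
tool_pos: [0.4593, 0.2912, 0.1919]
tool_rot: [179.8, 0.0, 89.6]
force: [-0.1, 0.3, 0.0]
grip_width: 0.0216
```

```bash
python3 plan.py .4586 .311 .18 90 0
```

```text
21.65 [0.4593 0.2912 0.1919] [1.7981e+02 3.0000e-02 8.9590e+01] need [-0.0007  0.0198 -0.0119] n 1 tool-shift [ 0.0198 -0.0007  0.0119]
0.0 0.020 -0.001 0.012 0 0 -0.4
```

```bash
python3 ov.py pics/w10.png .4586 .311 .032 .034 0 120 260
```

```text
21.65 [0.4593 0.2912 0.1919] [0.4593 0.2911 0.1919] [1.7981e+02 3.0000e-02 8.9590e+01]
```

View pics/w10.png

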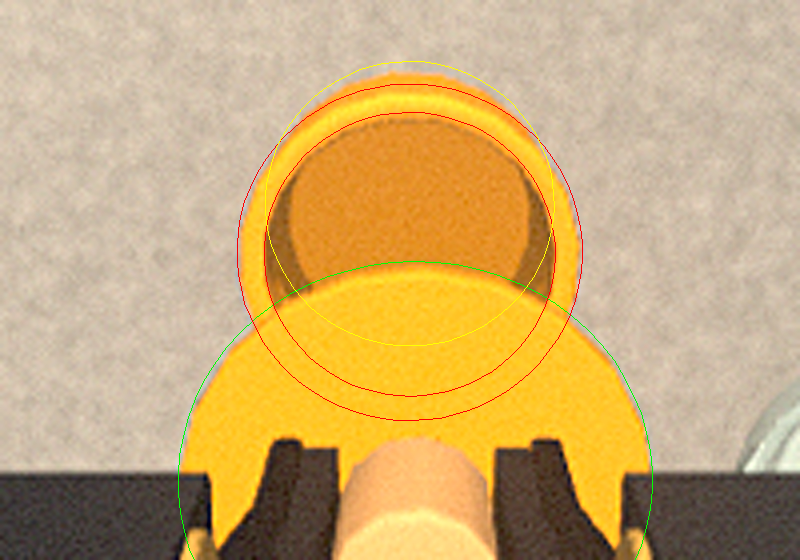

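Request:
carry_out(
  increments="0 0.019 -0.001 0.015 0.2 0 -0.3; 0 0 0 0.015 0 0 0; 0 0 0 0.01 0 0 0; 0 0 0 0 0 0 0; 0 0 0 0 0 0 0",
)

```text
time_s: 22.32
tool_pos: [0.4587, 0.3084, 0.1481]
tool_rot: [-179.9, 0.1, 89.7]
force: [0.4, 0.1, -0.1]
grip_width: 0.0215
```

```bash
python3 plan.py .4585 .3105 .134 90 0
```

```text
22.325 [0.4587 0.3084 0.1481] [-1.799e+02  1.300e-01  8.967e+01] need [-0.0002  0.0021 -0.0141] n 1 tool-shift [ 0.0021 -0.0002  0.0141]
0.0 0.002 -0.000 0.014 0 0 -0.3
```

Request:
carry_out(
  increments="0 0.002 0 0 0 0.1 -0.3; 0 0 0 0.007 0 0 0; 0 0 0 0.007 0 0 0; 0 0 0 0 0 0 0",
)

```text
time_s: 22.82
tool_pos: [0.4591, 0.3107, 0.1341]
tool_rot: [-180.0, -0.0, 90.0]
force: [-0.1, 0.2, -0.4]
grip_width: 0.0214
```

Request:
carry_out(
  increments="0 0 0 0.001 0 0 0; 0.5 0 0 0 0 0 0; 0.5 0 0 0 0 0 0; 0.5 0 0 0 0 0 0; 0.5 0 0 -0.03 0 0 0; 0.5 0 0 -0.05 0 0 0; 0.5 -0.03 0.02 -0.03 0 0 0; 0.5 -0.043 0.037 0 0 0 0; 0.5 -0.043 0.037 0 0 0 0; 0.5 -0.043 0.037 0 0 0 0; 0.5 -0.043 0.037 0 0 0 0; 0.5 -0.043 0.037 0 0 0 0; 0.5 -0.035 0.03 0.01 0 0 0; 0.5 -0.015 0.015 0.02 0 0 0; 0.5 0 0 0.03 0 0 0; 0.5 0 0 0.02 0 0 0; 0.5 0 0 0 0 0 0; 0.5 0 0 0 0 0 0",
)

```text
time_s: 25.08
tool_pos: [0.719, 0.01, 0.1657]
tool_rot: [179.7, -0.1, 90.4]
force: [0.2, 0.6, 0.2]
grip_width: 0.0434
```

```bash
python3 plan.py .712 .0138 .15 90 .5;python3 wv.py pics/w11.png .712 .0138 .046
```

```text
25.075 [0.719  0.01   0.1657] [ 1.7968e+02 -8.0000e-02  9.0410e+01] need [-0.007   0.0038 -0.0157] n 1 tool-shift [ 0.0038 -0.007   0.0157]
0.5 0.004 -0.007 0.016 0 0 0.4
```

View pics/w11.png

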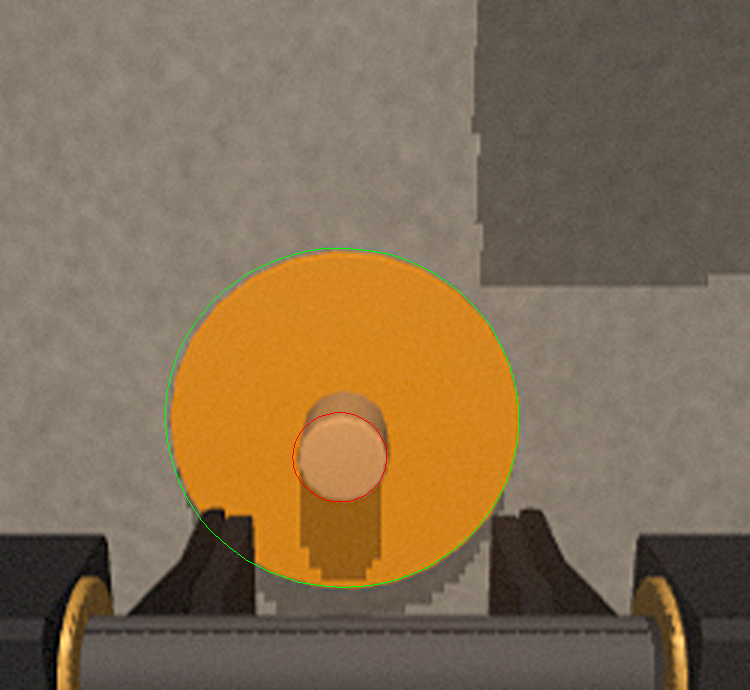

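Request:
carry_out(
  increments="0.5 0.004 -0.007 0.02 0.3 -0.1 0.4; 0.5 0 0 0.022 0 0 0; 0.5 0 0 0.022 0 0 0; 0.5 0 0 0 0 0 0; 0.5 0 0 0 0 0 0",
)

```text
time_s: 25.75
tool_pos: [0.7115, 0.0168, 0.1001]
tool_rot: [179.9, -0.1, 90.1]
force: [-0.3, 0.4, -0.1]
grip_width: 0.0436
```

```bash
python3 plan.py .7125 .0135 .094 90 .5
```

```text
25.75 [0.7115 0.0168 0.1001] [ 1.7987e+02 -8.0000e-02  9.0110e+01] need [ 0.001  -0.0033 -0.0061] n 1 tool-shift [-0.0033  0.001   0.0061]
0.5 -0.003 0.001 0.006 0 0 0.1
```

Request:
carry_out(
  increments="0.5 -0.003 0.001 0.005 0 0 0; 0.5 0 0 0 0 0 0; 0.5 0 0 0 0 0 0; 0 0 0 0.001 0 0 0; 0 0 0 0 0 0 0; 0 0 0 0 0 0 0; 0 0 0 0 0 0 0",
)

```text
time_s: 26.62
tool_pos: [0.7139, 0.0133, 0.0961]
tool_rot: [179.7, -0.1, 90.1]
force: [0.5, 0.7, -0.4]
grip_width: 0.0211
```

Request:
carry_out(
  increments="0 0 0 -0.03 0 0 0; 0 0 0 -0.05 0 0 0; 0 0 0 -0.05 0 0 0; 0 -0.02 -0.02 -0.015 0 0 0; 0 -0.04 -0.037 0 0 0 0; 0 -0.043 -0.04 0 0 0 0; 0 -0.043 -0.04 0 0 0 0; 0 -0.043 -0.04 0 0 0 0; 0 -0.043 -0.04 0 0 0 0; 0 -0.04 -0.035 0 0 0 0; 0 -0.025 -0.022 0.015 0 0 0; 0 -0.01 -0.008 0.03 0 0 0; 0 0 0 0 0 0 0; 0 0 0 0 0 0 0",
)

```text
time_s: 28.38
tool_pos: [0.4229, -0.303, 0.197]
tool_rot: [179.5, -0.1, 90.1]
force: [0.9, -0.3, -1.1]
grip_width: 0.0213
```

```bash
python3 plan.py .4287 -.30 .19 90 0
```

```text
28.375 [ 0.4229 -0.303   0.197 ] [ 1.7945e+02 -1.3000e-01  9.0100e+01] need [ 0.0058  0.003  -0.007 ] n 1 tool-shift [0.003  0.0058 0.007 ]
0.0 0.003 0.006 0.007 0 0 0.1
```

```bash
python3 ov.py pics/w12.png .4287 -.3255 .044 .046 0 120 260;python3 - <<'E'
from h import *
s=read_camera("side")
cv2.imwrite("pics/s12.png",cv2.resize(s["img"][120:270,210:390],None,fx=4,fy=4,interpolation=cv2.INTER_CUBIC))
E
```

```text
28.375 [ 0.4229 -0.303   0.197 ] [ 0.4229 -0.3028  0.1969] [ 1.7945e+02 -1.3000e-01  9.0100e+01]
```

View pics/w12.png

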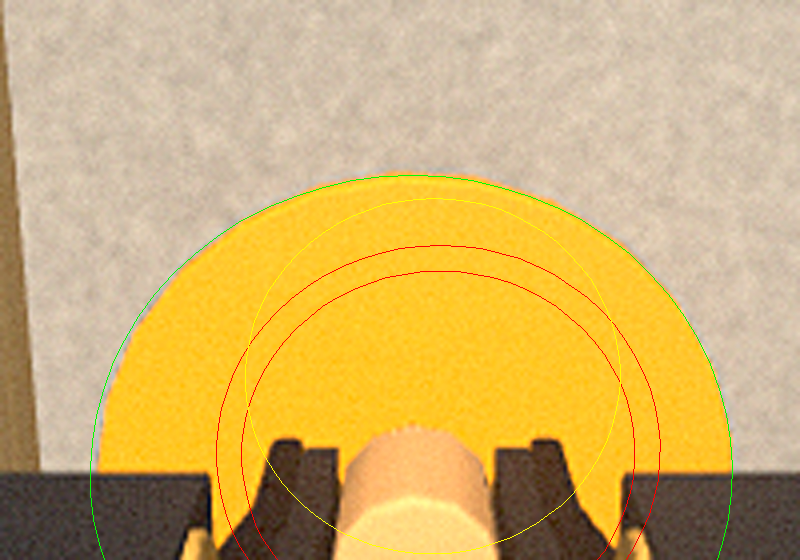

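View pics/s12.png

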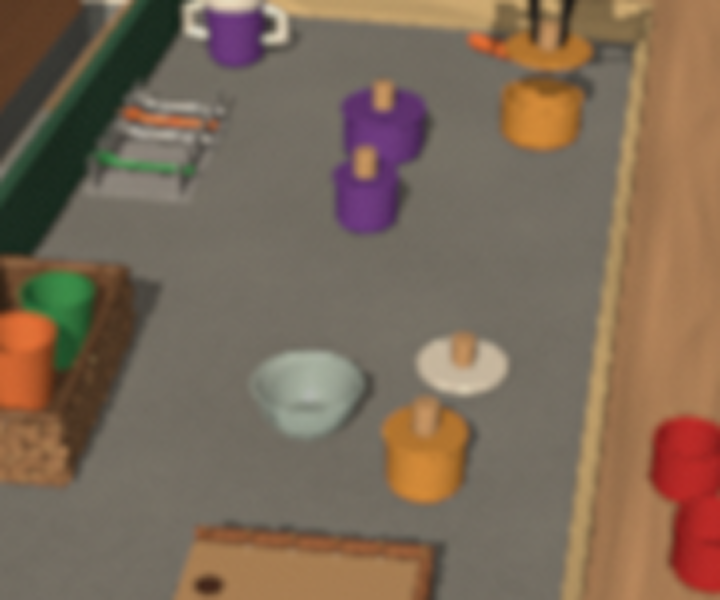

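Request:
carry_out(
  increments="0 -0.035 0.006 0 0.4 0 0; 0 -0.01 0 0 0 0 0; 0 0 0 0 0 0 0; 0 0 0 0 0 0 0",
)

```text
time_s: 28.98
tool_pos: [0.4333, -0.3451, 0.1991]
tool_rot: [179.7, -0.2, 90.6]
force: [0.7, 0.6, -0.7]
grip_width: 0.0211
```

```bash
python3 ov.py pics/w13.png .4287 -.3255 .044 .046 0 100 240
```

```text
28.975 [ 0.4333 -0.3451  0.1991] [ 0.4333 -0.3451  0.1991] [179.65  -0.19  90.6 ]
```

View pics/w13.png

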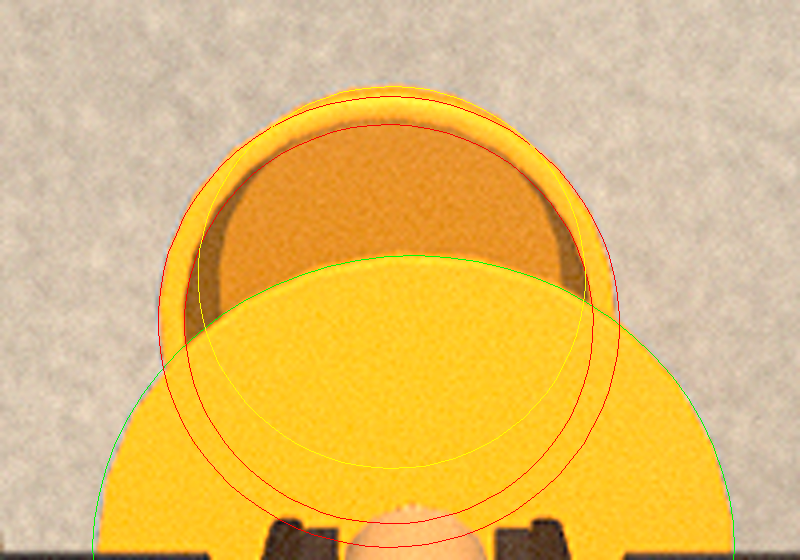

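Request:
carry_out(
  increments="0 0.0195 -0.005 0.015 0.3 -0.2 0.6; 0 0 0 0.015 0 0 0; 0 0 0 0.015 0 0 0; 0 0 0 0 0 0 0; 0 0 0 0 0 0 0",
)

```text
time_s: 29.65
tool_pos: [0.4289, -0.3249, 0.1528]
tool_rot: [179.9, 0.0, 90.1]
force: [-0.5, -0.6, -0.4]
grip_width: 0.0216
```

```bash
python3 plan.py .4285 -.3255 .1365 90 0
```

```text
29.65 [ 0.4289 -0.3249  0.1528] [1.7985e+02 4.0000e-02 9.0100e+01] need [-0.0004 -0.0006 -0.0163] n 1 tool-shift [-0.0006 -0.0004  0.0163]
0.0 -0.001 -0.000 0.016 0 0 0.1
```

Request:
carry_out(
  increments="0 -0.001 0 0.008 0 0 0; 0 0 0 0.008 0 0 0; 0 0 0 0 0 0 0; 0 0 0 0 0 0 0",
)

```text
time_s: 30.15
tool_pos: [0.4294, -0.327, 0.1364]
tool_rot: [179.8, 0.1, 90.1]
force: [-1.0, 0.4, -0.7]
grip_width: 0.0217
```

Release and pull back well clear for the final check.

Request:
carry_out(
  increments="0.5 0 0 0.0005 0 0 0; 0.5 0 0 0 0 0 0; 0.5 0 0 0 0 0 0; 0.5 0 0 -0.03 0 0 0; 0.5 0 0 -0.05 0 0 0; 0.5 0 0 -0.05 0 0 0; 0.5 -0.05 0 -0.02 0 0 0; 0.5 -0.05 0 0 0 0 0; 0.5 -0.04 0 0 0 0 0; 0.5 0 0 0 0 0 0; 0.5 0 0 0 0 0 0",
)

```text
time_s: 31.52
tool_pos: [0.4313, -0.4685, 0.2931]
tool_rot: [179.5, 0.2, 90.4]
force: [0.5, 0.1, -0.4]
grip_width: 0.0437
```

```bash
python3 - <<'E'
from h import *
T=read_camera("top");S=read_camera("side")
im=T["img"].copy()
def ring(p,r,z): return np.int32(np.round((proj(np.c_[p[0]+r*np.cos(a),p[1]+r*np.sin(a),0*a+z],T)-[180,90])*1.95))
big=cv2.resize(T["img"][90:260,180:590],None,fx=1.95,fy=1.95,interpolation=cv2.INTER_CUBIC)
cv2.imwrite("pics/t14.png",big)
cv2.imwrite("pics/s14.png",cv2.resize(S["img"][120:270,210:390],None,fx=4,fy=4,interpolation=cv2.INTER_CUBIC))
# compare with initial-estimated closed position: model disc at rim height
P={"lid_mustard_large_mid":(.4309,-.3246),"lid_mustard_small_mid":(.4608,.3114),"lid_purple_large_mid":(.5927,-.2543),"lid_purple_small_mid":(.5834,-.0995)}
pt={"lid_mustard_large_mid":.088,"lid_mustard_small_mid":.064,"lid_purple_large_mid":.088,"lid_purple_small_mid":.064}
for n,p in P.items():
    for z in (.067,):
        q=np.r_[p,z]
        for cam,nm in((T,"T"),(S,"S")):
            u=cen(MODELS[n],q,cam)[0]
            ds=[(round(d["confidence"],2),(np.mean(np.nonzero(d["pixels"])[::-1],axis=1)-u).round(1)) for d in masks_of(n,cam)]
            ds=[x for x in ds if np.hypot(*x[1])<12];print(n,nm,ds)
print(get_obs()["time_s"],get_obs()["force"])
E
```

```text
lid_mustard_large_mid T [(0.58, array([ 0.4, -0.3]))]
lid_mustard_large_mid S [(0.63, array([ 1.3, -0.6]))]
lid_mustard_small_mid T [(0.56, array([ 0.1, -0.3]))]
lid_mustard_small_mid S [(0.71, array([ 0.7, -0.5]))]
lid_purple_large_mid T [(0.87, array([-0.2, -0.6]))]
lid_purple_large_mid S [(0.73, array([0.4, 0. ]))]
lid_purple_small_mid T [(0.95, array([ 0.5, -0.4]))]
lid_purple_small_mid S [(0.59, array([ 0.5, -0.5]))]
32.025 [ 0.16382193  0.07460577 -0.70903713]
```

View pics/t14.png

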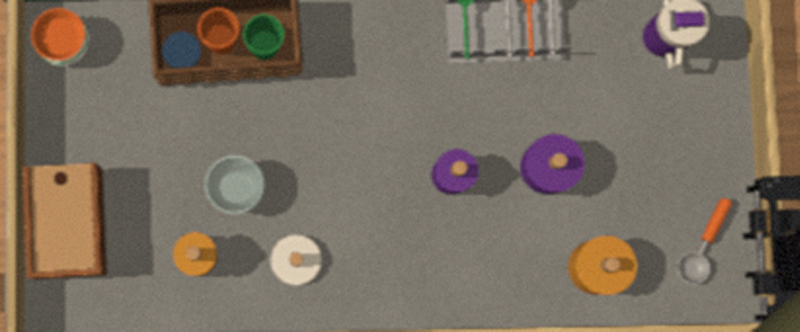

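View pics/s14.png

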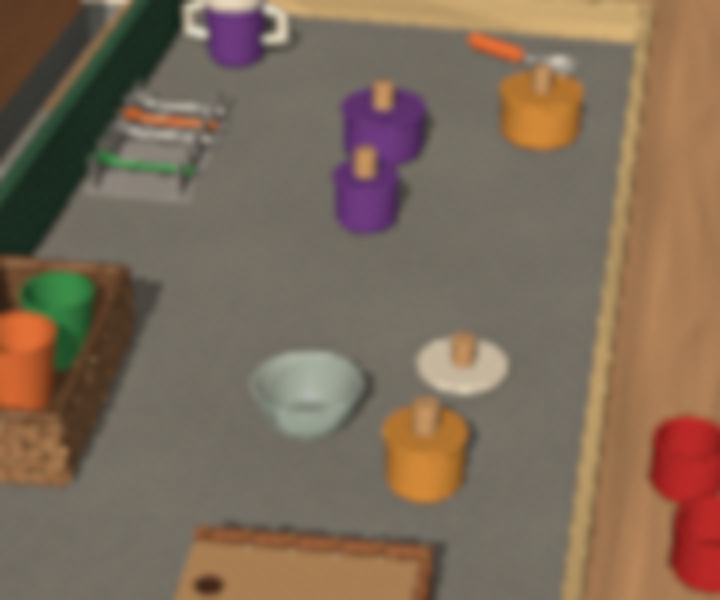

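All four lids sit flat and centred (residuals about 1 px, i.e. ≤3–4 mm), nothing else moved, and the gripper is clear at z 0.29.

```bash
python3 -c "
from cell import *
print(sign_off())"
```

```text
the job is handed in; nothing more can be done
None
```

All four pots stand closed with the lid of their own colour and size. I handed the job in at about 32 s of the 102 s allowed. `sign_off()` returned no verdict.

**What I did:** I gripped each lid by its knob and placed them in this order: large purple, small purple, small mustard, large mustard. I lined each one up over its pot with the wrist camera before lowering it. The ivory lid, the glass bowl and the red look-alike cups were not touched.

**Final checks:**
- **Lid positions:** The lid centres lay within about 1.4 px (roughly 3–4 mm) of the closed positions in both the top and side pictures.
- **Flatness and surroundings:** By eye in those pictures the lids lie flat, and the pots, ivory lid and bowl are where they began. I did not measure tilt.
- **Gripper:** It was released and clear, at z 0.29 with about zero force.

**Disagreements:**
- **Top camera:** It read about 2 mm too high in x compared with the wrist camera, so I corrected for that.
- **Drawer floor:** The top and side cameras put it at about 8 mm and the wrist view at about 5 mm. I set the release heights relative to each grasp height, so this made no difference.
- **First lid:** I gripped the large purple lid about 3 mm off its centre, and allowed for that when placing it.

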